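Find the binding spindle bearing by feel and set it aside

TASK

One of the three spindle bearing cartridges in the aluminium rack has a binding seal that cannot be seen: gently turn the crank of each, a quarter turn or more without turning it back, and feel which one drags. Then lift only that cartridge out and seat it upright and fully home in the red holder; leave the two good ones seated in the rack and everything else where it is, and force nothing: keep side loads, jamming and pressing on the bearings to light hand force.

Things in the scene. Friction and masses are not known exactly. Their poses are not given: they have to be found in the camera images.
- unit_a: one of three identical-looking steel bearing cartridges, about 0.53 kg. Origin: centre of the underside of its 56 x 56 x 6 mm flange, z up. Below it a 40 x 40 mm square plug 24 mm deep, then a 36 x 36 mm lead-in 8 mm long; seated, the flange lies on the holder's top. On the flange a dark round housing, 46 mm across, up to z = 14 mm
- hub_a (a point): centre of the top (z = 51 mm in the cartridge's frame) of the brass hub of unit_a: 24 mm diameter, from z = 15 to 51 mm, on the axis, turns with the crank; grip it across the crank arm to lift the cartridge
- crank_a (a joint): turn of hub and crank about the cartridge's axis, rad, counter-clockwise from above positive, 3 turns free either way; at 0 the arm points to the cartridge's -x; starts within 0.25 of 0. Stays where left, no coasting. Good ones resist with under 0.5 N at the peg at any speed, the binding one with 4 to 6.5 N (0.15 to 0.23 N m) while it turns, none once it stands; they look alike
- seal_a: seal of unit_a, wholly hidden in the housing, origin on the axis 7 mm above the flange's underside; it rubs on the turning part: in good bearings with under 0.5 N, in the binding one with about 20 N. Its pose tells nothing
- peg_a (a point): top centre of the crank peg of unit_a: upright black peg, 9 mm diameter, 36 mm from the axis, 30 mm free length (z = 22 to 52 mm in the cartridge's frame), on a flat arm from the hub 12 mm wide, z = 15 to 22 mm
- unit_b: one of three identical-looking steel bearing cartridges, about 0.53 kg. Origin: centre of the underside of its 56 x 56 x 6 mm flange, z up. Below it a 40 x 40 mm square plug 24 mm deep, then a 36 x 36 mm lead-in 8 mm long; seated, the flange lies on the holder's top. On the flange a dark round housing, 46 mm across, up to z = 14 mm
- hub_b (a point): centre of the top (z = 51 mm in the cartridge's frame) of the brass hub of unit_b: 24 mm diameter, from z = 15 to 51 mm, on the axis, turns with the crank; grip it across the crank arm to lift the cartridge
- crank_b (a joint): turn of hub and crank about the cartridge's axis, rad, counter-clockwise from above positive, 3 turns free either way; at 0 the arm points to the cartridge's -x; starts within 0.25 of 0. Stays where left, no coasting. Good ones resist with under 0.5 N at the peg at any speed, the binding one with 4 to 6.5 N (0.15 to 0.23 N m) while it turns, none once it stands; they look alike
- seal_b: seal of unit_b, wholly hidden in the housing, origin on the axis 7 mm above the flange's underside; it rubs on the turning part: in good bearings with under 0.5 N, in the binding one with about 20 N. Its pose tells nothing
- peg_b (a point): top centre of the crank peg of unit_b: upright black peg, 9 mm diameter, 36 mm from the axis, 30 mm free length (z = 22 to 52 mm in the cartridge's frame), on a flat arm from the hub 12 mm wide, z = 15 to 22 mm
- unit_c: one of three identical-looking steel bearing cartridges, about 0.53 kg. Origin: centre of the underside of its 56 x 56 x 6 mm flange, z up. Below it a 40 x 40 mm square plug 24 mm deep, then a 36 x 36 mm lead-in 8 mm long; seated, the flange lies on the holder's top. On the flange a dark round housing, 46 mm across, up to z = 14 mm
- hub_c (a point): centre of the top (z = 51 mm in the cartridge's frame) of the brass hub of unit_c: 24 mm diameter, from z = 15 to 51 mm, on the axis, turns with the crank; grip it across the crank arm to lift the cartridge
- crank_c (a joint): turn of hub and crank about the cartridge's axis, rad, counter-clockwise from above positive, 3 turns free either way; at 0 the arm points to the cartridge's -x; starts within 0.25 of 0. Stays where left, no coasting. Good ones resist with under 0.5 N at the peg at any speed, the binding one with 4 to 6.5 N (0.15 to 0.23 N m) while it turns, none once it stands; they look alike
- seal_c: seal of unit_c, wholly hidden in the housing, origin on the axis 7 mm above the flange's underside; it rubs on the turning part: in good bearings with under 0.5 N, in the binding one with about 20 N. Its pose tells nothing
- peg_c (a point): top centre of the crank peg of unit_c: upright black peg, 9 mm diameter, 36 mm from the axis, 30 mm free length (z = 22 to 52 mm in the cartridge's frame), on a flat arm from the hub 12 mm wide, z = 15 to 22 mm
- rack: aluminium block 76 x 290 x 40 mm, fixed, origin centre of its underside, long along its y; three square sockets 42 x 42 mm (sides along its axes, mouths chamfered 3 mm, right through) at y = -100, 0 and +100 mm; at the start a cartridge is seated in each
- red_holder: red block 80 x 80 x 40 mm, fixed, origin centre of its underside; holder for the rejected cartridge
- red_holder_socket (a point): centre of the mouth, level with the red block's top, of its one square socket: 42 x 42 mm, sides along the block's x and y, mouth chamfered 3 mm, right through; the cartridge fits at any quarter turn with 1 mm play each side
- tape_roll: bystander, leave alone: roll of tan tape lying flat, 62 mm across, 18 mm high; origin about the centre of its underside
- red_stopper: bystander, leave alone: red rubber stopper, 24 mm across, 25 mm high; origin about the centre of its underside
- black_stopper: bystander, leave alone: black rubber stopper, 26 mm across, 27 mm high; origin about the centre of its underside
- white_bottle: bystander, leave alone: small white bottle with a blue cap, 26 mm across, 58 mm high; origin about the centre of its underside
- petri: bystander, leave alone: clear petri dish, 64 mm across, 17 mm high; origin about the centre of its underside
There are look-alikes about, which are no part of the job. What is shaped like the unit_b but turquoise is not meant. Leave any orange look-alike of the unit_c alone.

How it is judged:
On the way:
1. all three cranks have been turned by about a quarter turn (at least 1.2 rad from zero), all cartridges still seated in the rack ((value of joint crank_a above 1.2 rad or value of joint crank_a below -1.2 rad) and (value of joint crank_b above 1.2 rad or value of joint crank_b below -1.2 rad) and (value of joint crank_c above 1.2 rad or value of joint crank_c below -1.2 rad) and z of unit_a in the frame of rack between 0.037 and 0.0425 m and angle between each of unit_a, unit_b, unit_c's own z axis and vertical below 0.05 rad and z of unit_b in the frame of rack between 0.037 and 0.0425 m and z of unit_c in the frame of rack between 0.037 and 0.0425 m), for 0.1 s.
At the end, for the whole second after the job is handed in: the cartridge whose seal binds (rubs with over 4 N) is seated in the red holder: flange within 2.5 mm of the holder's top, centred within 4 mm, upright within 0.05 rad, at rest; both good cartridges are likewise seated in the rack ((((z of unit_a in the frame of red_holder_socket between -0.003 and 0.0025 m and horizontal distance between unit_a and red_holder_socket below 0.004 m and angle between unit_a's own z axis and vertical below 0.05 rad) and contact force between seal_a and anything else above 4 N and (z of unit_b in the frame of rack between 0.037 and 0.0425 m and angle between unit_b's own z axis and vertical below 0.05 rad) and (z of unit_c in the frame of rack between 0.037 and 0.0425 m and angle between unit_c's own z axis and vertical below 0.05 rad)) or ((z of unit_b in the frame of red_holder_socket between -0.003 and 0.0025 m and horizontal distance between unit_b and red_holder_socket below 0.004 m and angle between unit_b's own z axis and vertical below 0.05 rad) and contact force between seal_b and anything else above 4 N and (z of unit_a in the frame of rack between 0.037 and 0.0425 m and angle between unit_a's own z axis and vertical below 0.05 rad) and (z of unit_c in the frame of rack between 0.037 and 0.0425 m and angle between unit_c's own z axis and vertical below 0.05 rad)) or ((z of unit_c in the frame of red_holder_socket between -0.003 and 0.0025 m and horizontal distance between unit_c and red_holder_socket below 0.004 m and angle between unit_c's own z axis and vertical below 0.05 rad) and contact force between seal_c and anything else above 4 N and (z of unit_a in the frame of rack between 0.037 and 0.0425 m and angle between unit_a's own z axis and vertical below 0.05 rad) and (z of unit_b in the frame of rack between 0.037 and 0.0425 m and angle between unit_b's own z axis and vertical below 0.05 rad))) and linear speed of each of unit_a, unit_b, unit_c below 0.01 m/s); the robot touches nothing.
It fails at once if bearing cartridge unit_a is forced against the rack or the red holder with more than 50 N (contact force between unit_a and rack above 50 N or contact force between unit_a and red_holder above 50 N).
It fails at once if bearing cartridge unit_b is forced against the rack or the red holder with more than 50 N (contact force between unit_b and rack above 50 N or contact force between unit_b and red_holder above 50 N).
It fails at once if bearing cartridge unit_c is forced against the rack or the red holder with more than 50 N (contact force between unit_c and rack above 50 N or contact force between unit_c and red_holder above 50 N).
It fails at once if a good bearing (one whose seal rubs lightly) is lifted out of the rack ((z of unit_a in the frame of rack above 0.06 m and contact force between seal_a and anything else below 4 N) or (z of unit_b in the frame of rack above 0.06 m and contact force between seal_b and anything else below 4 N) or (z of unit_c in the frame of rack above 0.06 m and contact force between seal_c and anything else below 4 N)).
It fails at once if a bystander is shifted by more than 20 mm (distance of any of tape_roll, red_stopper, black_stopper, white_bottle, petri from where it was at the start of the episode above 0.02 m).
It also fails if it takes over 72 s, if anything falls off the work surface, if the arm or the gripper's body presses on something with over 40 N, if the wrist force passes 120 N, or if a joint passes its speed limit or range.

ROBOT

A 7-joint arm with a two-finger parallel gripper is mounted at the origin on a cart in front of the work surface, level with it; the furniture and walls round the work are solid. World frame = base frame: x ahead of the robot, y to its left, z up, the work surface at z = 0. Lengths are in m, angles in rad, forces in N, time in s.
With the tool pointing down it reaches from about 0.425 to 0.95 m from the base axis. Payload 4.7 kg.
Tool frame: the origin (TCP) lies on the centre line of the jaws, within the pads' length; the fingertips stand robot.nose_length ahead of it and the grasp point (between the pads) lies 8 mm behind it (robot.nose_length is the distance from the TCP to the fingertips, in m); z points along the fingers, y is the line along which they close (so a half turn about z gives the same grasp; the last joint's range is limited). The gripper opens to 85 mm and grips with 20 to 120 N. Pads are 22 mm wide; open, the fingers measure 114 mm over their backs; the gripper's body (76 mm by 85 mm) begins 54 mm behind the grasp point. The pads swing forward as they close: fully open they stand 13 mm farther back than shut.
Start: joints at [1.088, 0.469, -0.049, 1.532, 0.024, 1.141, -0.082], TCP at [0.296, -0.607, 0.242] pointing down, gripper open.
Joint ranges: [-2.59, 2.59], [-0.33, 1.99], [-1.39, 1.29], [0.1, 2.45], [-1.04, 4.18], [0.21, 1.99], [-2.66, 2.66]. Speed limits (rad/s): [2.57, 2.57, 3.14, 3.14, 3.14, 3.14, 3.14].

INTERFACE

Orientations are given as [roll, pitch, yaw] about the fixed x, y, z axes, in that order (R = Rz(yaw) Ry(pitch) Rx(roll)).
In Python, from plant import robot gives the robot as it stands. Calls block until the motion is done:
- robot.goto(position, orientation): joint-space move of the TCP to a pose.
- robot.move_straight(position, vel=0.15, attitude=None, contact_N=None): straight line of the TCP; attitude=None keeps the orientation; vel is the mean speed in m/s. With contact_N (N) it stops when the force on the tool has changed by that much, and returns True; else False.
- robot.move_joints(angles): joint-space move.
- robot.grip(opening, strength=None): opening from 0.0 (shut) to 1.0 (fully open); strength is the grip in N (None keeps the last); returns when the fingers have stopped.
- robot.sleep(seconds).
- robot.inverse_kinematics(position, orientation): joint angles nearest the present ones, or None.
- robot.sense(): the state.
- robot.grab_frame(name): name is "side" or "top" or "wrist"; returns a dict with "image" (480x640x3 uint8, red, green, blue), "range_z" (480x640 float32, m along the optical axis (not along the pixel's ray), 0 where there is no reading), "fx", "fy", "cx", "cy" (pixels), "dist_coeffs" ([k1, k2, p1, p2, k3] as OpenCV has them; the pictures are not rectified), "R" (3x3) and "t" (3): a world point X has camera coordinates R X + t. Camera axes: x right, y down, z forward; pixel columns grow to the right and rows downward; lengths in m; the calibration is good to about 2 mm. A picture is of the moment at which its call begins.
A pose or a line that the arm cannot do raises robot.IKError and nothing moves.
- robot.close_job(): hands the job in; it is judged then, once.
The state is a dict: "t": time; "joint_pos": joint angles; "joint_velocities": joint speeds; "effort": joint torques, N m; "tcp_pos": TCP position; "tcp_rot": TCP orientation; "wrist_force": force on the tool from outside, world axes, zero at the start; "torque": the same for the moment, N m; "opening": opening from 0.0 (shut) to 1.0 (fully open); "gripper_force": force on a finger pad.
Only numpy, scipy, OpenCV 4.12 (cv2) and the standard library are available. Lean on these libraries where they do the work, as an engineer would, in place of code of your own. Each camera call takes 0.05 s, during which the arm holds its last target. There are 200 camera calls.

## Working session

There is one attempt and no reset: what is moved stays moved. The work goes in short steps, each a Python script; the robot and the scene stay as the last script left them, time stands still between calls to the robot, and variables do not carry over. Pictures are saved under pics/ and viewed, at most 10 in all, crops included, and the job is handed in when it is done.

```bash
ls; mkdir -p pics; python3 - <<'E'
from plant import robot
import cv2,numpy as np
s=robot.sense();print(s,robot.nose_length)
for n in("top","side"):
    f=robot.grab_frame(n);cv2.imwrite(f"pics/{n}0.png",f["image"][:,:,::-1]);np.savez(f"{n}0.npz",**f)
    print(n,f["fx"],f["cx"],f["cy"],f["dist_coeffs"],f["R"],f["t"])
E
```

```text
pics
{'t': 0.0, 'joint_pos': array([ 1.08808751,  0.46946661, -0.04858386,  1.53373528,  0.02409152,
        1.14096341, -0.08227513]), 'joint_velocities': array([ 0.00048603,  0.00023246, -0.00020949, -0.00055518,  0.00168795,
        0.00180178,  0.00013564]), 'effort': array([ 1.41649116e-04, -5.10298955e+01, -4.67530265e-02, -2.37706465e+01,
        1.06973716e-02,  7.51406624e-03,  8.62308838e-06]), 'tcp_pos': array([ 0.29566933, -0.60616076,  0.24122687]), 'tcp_rot': array([-3.13960652e+00,  7.01766853e-05,  4.53852863e-01]), 'wrist_force': array([ 0.39351659,  0.37505612, -0.53136498]), 'torque': array([-0.01397197, -0.0295681 ,  0.00647491]), 'gripper_force': 0.0, 'opening': 0.9958042326942831} 0.011
top 533.1737591363693 308.3028625897934 234.78863022890152 [-0.0014921  0.         0.         0.         0.       ] [[-0.00839658 -0.99995519  0.00437201]
 [-0.99242154  0.00779714 -0.12263233]
 [ 0.12259275 -0.00536857 -0.99244254]] [-0.02596253  0.55768581  1.13564964]
side 581.6718190343543 321.60856421959824 246.38723508545286 [0.06238263 0.         0.         0.         0.        ] [[-0.98965638 -0.14182128 -0.02160976]
 [-0.06976567  0.60741372 -0.79131619]
 [ 0.12535154 -0.7816235  -0.61102512]] [0.51685147 0.13425923 1.34131846]
```

View pics/top0.png

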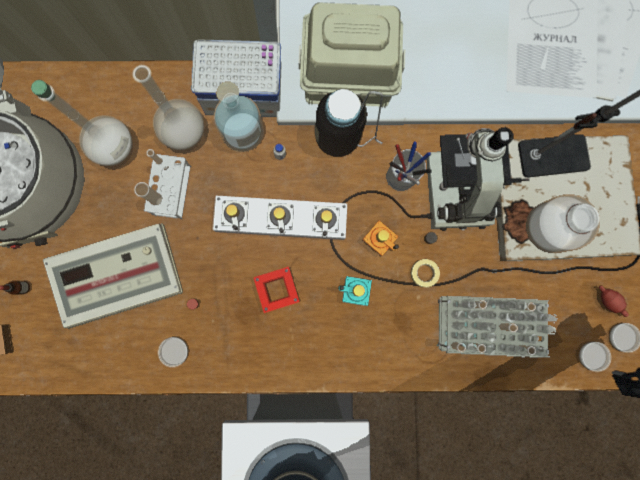

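View pics/side0.png

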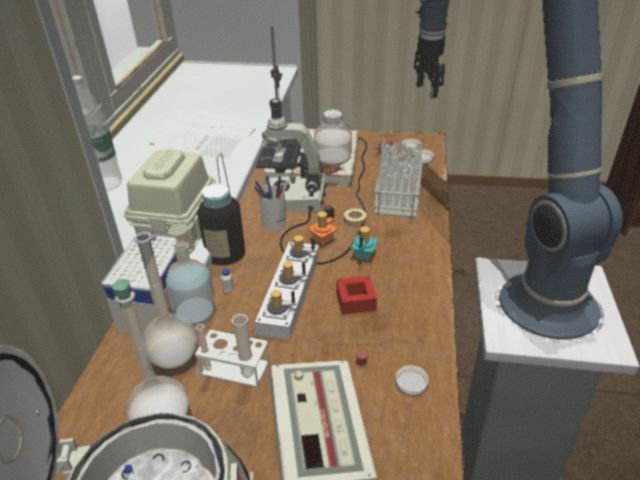

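The top picture shows the rack centred at about (280,217), with hubs at (233,210), (280,214) and (326,217). The red holder is at (276,289). The orange look-alike is at (381,237) and the turquoise one at (356,291). The cranks point down the picture, towards the robot.

```bash
cat > h.py <<'E'
import cv2,numpy as np
def world(f):
    K=np.array([[f["fx"],0,f["cx"]],[0,f["fy"],f["cy"]],[0,0,1.]])
    h,w=f["range_z"].shape
    uv=np.stack(np.meshgrid(np.arange(w),np.arange(h)),-1).reshape(-1,1,2).astype(np.float64)
    n=cv2.undistortPoints(uv,K,np.array(f["dist_coeffs"],float)).reshape(h,w,2)
    z=f["range_z"]; P=np.dstack([n[...,0]*z,n[...,1]*z,z])
    W=(P-np.array(f["t"]))@np.array(f["R"]); W[z==0]=np.nan
    return W
def rect(W,m):
    p=W[m][:,:2].astype(np.float32)
    k=p[(np.abs(p-np.median(p,0))<0.2).all(1)]
    return cv2.minAreaRect(k*1000)
E
cat > a.py <<'E'
from h import *
for n in("top","side"):
    f=dict(np.load(n+"0.npz")); W=world(f); im=f["image"]; hsv=cv2.cvtColor(im,cv2.COLOR_RGB2HSV)
    z=W[...,2]; X=W[...,0];Y=W[...,1]
    box=(X>0.3)&(X<0.8)&(Y>-.3)&(Y<.3)
    red=((hsv[...,0]<6)|(hsv[...,0]>174))&(hsv[...,1]>150)&box&(z>.03)&(z<.05)
    print(n,"red",red.sum(),rect(W,red),np.nanmedian(z[red]))
    wh=(hsv[...,1]<60)&(hsv[...,2]>120)&box&(z>.033)&(z<.047)&(X>.5)&(X<.75)
    cnt,l,st,c=cv2.connectedComponentsWithStats(wh.astype(np.uint8)); i=1+st[1:,4].argmax(); wh=l==i
    print(n,"rack",wh.sum(),rect(W,wh),np.nanmedian(z[wh]))
    top=box&(z>.082)&(z<.1)&(hsv[...,0]>15)&(hsv[...,0]<35)&(hsv[...,1]>100)
    cnt,l,st,c=cv2.connectedComponentsWithStats(top.astype(np.uint8))
    for i in range(1,cnt):
        if st[i,4]>15: print("hub",c[i].round(),st[i,4],W[l==i].mean(0).round(4), cv2.minEnclosingCircle((W[l==i][:,:2]*1000).astype(np.float32)))
    if n=="top": cv2.imwrite("pics/crop0.png",cv2.resize(im[185:320,200:400],None,fx=4,fy=4,interpolation=2)[:,:,::-1])
E
python3 a.py; python3 - <<'E'
from plant import robot
import numpy as np
from scipy.spatial.transform import Rotation as Ro
f=robot.grab_frame("wrist");s=robot.sense()
R=np.array(f["R"]);c=-R.T@f["t"];T=Ro.from_euler("xyz",s["tcp_rot"]).as_matrix()
print("cam in tool",T.T@(c-s["tcp_pos"]),(R@T).round(3))
E
```

```text
top red 940 ((439.1718444824219, 40.095703125), (79.15660095214844, 79.87360382080078), 16.615646362304688) 0.039157975266234435
top rack 3143 ((598.6973876953125, 31.279197692871094), (289.9573974609375, 77.5745620727539), 86.09211730957031) 0.04020193355591217
hub [232. 210.] 99 [0.6044 0.1305 0.0903] ((604.64794921875, 130.4786376953125), 11.751053810119629)
hub [279. 213.] 99 [0.5974 0.0313 0.09  ] ((598.0126953125, 31.45931053161621), 11.59913444519043)
hub [326. 216.] 97 [ 0.591  -0.0682  0.0901] ((591.3374633789062, -68.19750213623047), 11.606356620788574)
hub [383. 235.] 55 [ 0.55   -0.1872  0.0835] ((550.0679321289062, -187.51705932617188), 11.050309181213379)
hub [358. 290.] 45 [ 0.4351 -0.1333  0.0836] ((435.08099365234375, -133.44558715820312), 10.982922554016113)
side red 711 ((435.7536926269531, 42.51216125488281), (80.26592254638672, 86.2007064819336), 16.9859561920166) 0.04024129224673679
side rack 1446 ((594.9617919921875, 32.6053466796875), (297.20013427734375, 77.98201751708984), 86.17902374267578) 0.041407220877715346
hub [322. 214.] 41 [ 0.5463 -0.1846  0.0844] ((548.1143188476562, -185.1689453125), 13.219683647155762)
hub [365. 229.] 35 [ 0.4312 -0.1318  0.0847] ((431.25164794921875, -131.8240203857422), 12.606053352355957)
hub [298. 239.] 67 [ 0.5872 -0.0638  0.0902] ((589.6153564453125, -66.03840637207031), 13.632240295410156)
hub [288. 266.] 63 [0.5933 0.0371 0.0902] ((592.3111572265625, 33.878841400146484), 12.808868408203125)
hub [276. 295.] 70 [0.6004 0.1368 0.0907] ((601.3255615234375, 135.58468627929688), 11.145501136779785)
cam in tool [ 0.07043243 -0.00033369 -0.13168393] [[-0.     1.     0.001]
 [-0.961 -0.    -0.276]
 [-0.276 -0.001  0.961]]
```

View pics/crop0.png

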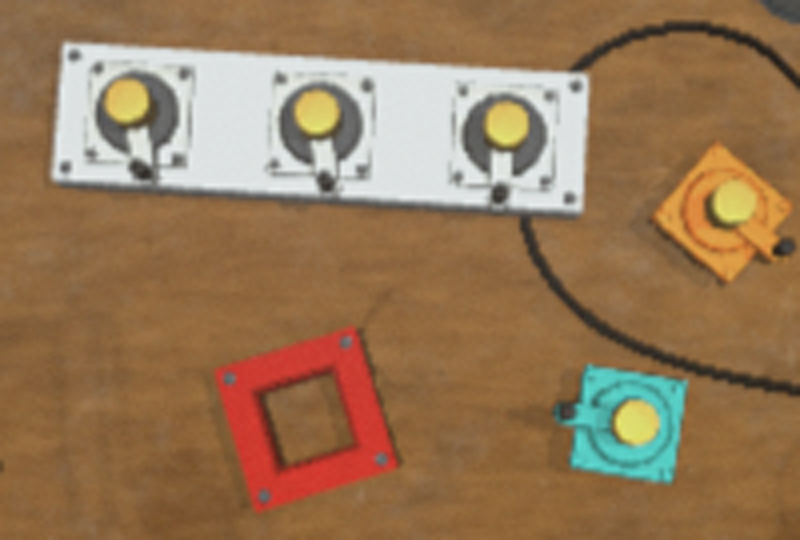

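The crop shows the three cranks pointing towards the robot. From the left their pegs are at about (142,170), (325,182) and (499,193). The holder socket is clear at (308,418). Next I'll move in for a close wrist view covering both the rack and the holder.

```bash
cat > b.py <<'E'
from plant import robot
from h import *
import sys
np.set_printoptions(suppress=True,precision=4)
if len(sys.argv)>1:
    robot.goto([.50,.035,.30],[np.pi,0,0])
    f=robot.grab_frame("wrist");np.savez("w0.npz",**f);cv2.imwrite("pics/w0.png",f["image"][:,:,::-1])
    s=robot.sense();print(s["t"],s["tcp_pos"],s["tcp_rot"],s["joint_pos"],s["wrist_force"])
f=dict(np.load("w0.npz")); W=world(f); im=f["image"]; hsv=cv2.cvtColor(im,cv2.COLOR_RGB2HSV)
X,Y,z=np.moveaxis(W,2,0)
box=(X>0.35)&(X<0.75)&(Y>-.15)&(Y<.25)
def comps(m,lo):
    n,l,st,c=cv2.connectedComponentsWithStats(m.astype(np.uint8))
    return [(c[i],l==i,st[i,4]) for i in range(1,n) if st[i,4]>lo]
red=((hsv[...,0]<6)|(hsv[...,0]>174))&(hsv[...,1]>130)&box&(z>.034)&(z<.046)
print("red",red.sum(),rect(W,red),np.nanmedian(z[red]))
wh=(hsv[...,1]<60)&(hsv[...,2]>110)&box&(z>.033)&(z<.048)&(X>.52)
wh=max(comps(wh,500),key=lambda a:a[2])[1]
print("rack",wh.sum(),rect(W,wh),np.nanmedian(z[wh]))
hubs=[]
for c,m,n in comps(box&(z>.084)&(z<.1)&(hsv[...,0]>15)&(hsv[...,0]<35)&(hsv[...,1]>90),60):
    q=cv2.minEnclosingCircle((W[m][:,:2]*1000).astype(np.float32)); hubs.append(W[m].mean(0)); print("hub",c.round(),n,W[m].mean(0),q)
for c,m,n in comps(box&(z>.075)&(z<.1)&(hsv[...,2]<90),15):
    p=W[m].mean(0); d=[np.hypot(*(p-h)[:2]) for h in hubs]; h=hubs[int(np.argmin(d))]
    print("peg",c.round(),n,p,min(d),np.degrees(np.arctan2(*(p-h)[[1,0]])),z[m].min(),z[m].max())
E
python3 b.py 1
```

```text
2.6 [0.5002 0.034  0.2998] [ 3.1415  0.0003 -0.0017] [ 0.3411  0.1765 -0.5596  1.8349  0.1019  1.1589 -1.825 ] [-0.1782  0.0043  0.6941]
red 2854 ((436.0677185058594, 40.64276123046875), (79.81278228759766, 79.28214263916016), 16.549745559692383) 0.040117981352949465
rack 13548 ((594.7610473632812, 31.58708953857422), (291.5176086425781, 77.01359558105469), 86.00919342041016) 0.04061303942796719
hub [220. 110.] 518 [0.6014 0.13   0.0909] ((601.5337524414062, 130.5646209716797), 11.788986206054688)
hub [323. 116.] 488 [0.5947 0.0317 0.0912] ((594.5888671875, 31.78680992126465), 11.732218742370605)
hub [426. 124.] 493 [ 0.5876 -0.0669  0.0908] ((587.6307373046875, -67.69944763183594), 11.727566719055176)
peg [230. 148.] 60 [0.5661 0.1235 0.0879] 0.035897741241867225 -169.59329324800655 0.07506076227198717 0.0935564517247164
peg [327. 155.] 54 [0.5591 0.0276 0.092 ] 0.03580641073819839 -173.45795018456215 0.09044583916351734 0.09434935499643961
peg [417. 162.] 75 [ 0.5522 -0.0617  0.0883] 0.03571750174495704 171.74845601540125 0.07633428614344864 0.09353257088553957
peg [440. 267.] 61 [ 0.439  -0.0971  0.0821] 0.15160372216169227 -168.48924166645008 0.07523204976026933 0.08580891764297621
```

View pics/w0.png

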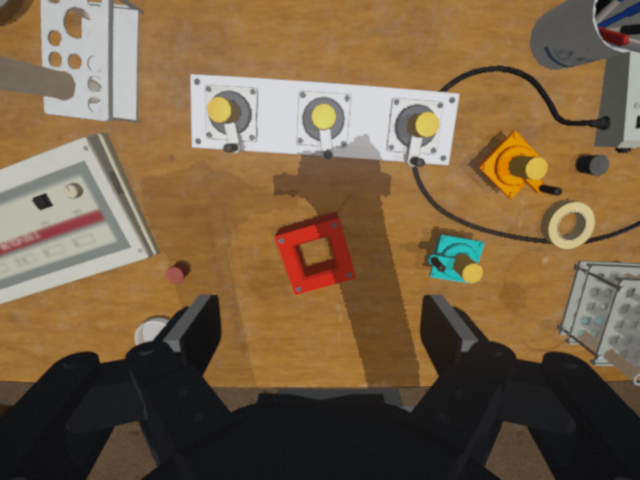

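The wrist view shows hubs at (220,110), (323,116) and (426,124), with peg tops at (230,148), (327,155) and (417,162). The socket is at (316,253). The positions agree with the top camera within 3 mm. Next I'll check reachability over yaw, then probe.

```bash
python3 - <<'E'
from plant import robot
import numpy as np
np.set_printoptions(suppress=True,precision=2)
U=[(.602,.1305),(.5953,.0317),(.5883,-.0675)];A=[-169.6,-173.5,171.7]
for u,a in zip(U,A):
  for d in(1,-1):
    for off in(0,180):
      r=[]
      for k in range(0,106,15):
        p=np.radians(a+d*k); x=np.array(u)+.036*np.array([np.cos(p),np.sin(p)])
        yaw=(p+np.radians(off)+np.pi)%(2*np.pi)-np.pi
        q=robot.inverse_kinematics([*x,.082],[np.pi,0,yaw]); r.append("None" if q is None else f"{q[6]:.1f}/{q[0]:.1f}/{q[2]:.1f}")
      print(u,d,off,r)
for y in range(-180,180,30): 
  q=robot.inverse_kinematics([.4368,.0405,.08],[np.pi,0,np.radians(y)]);print(y,None if q is None else np.array(q))
E
```

```text
(0.602, 0.1305) 1 0 ['0.7/0.5/-1.2', '1.0/0.5/-1.2', '1.3/0.5/-1.2', '1.5/0.5/-1.2', '1.8/0.5/-1.2', '2.1/0.5/-1.2', '-2.5/-0.8/0.9', '-2.6/-0.6/0.5']
(0.602, 0.1305) 1 180 ['-2.0/0.1/-0.5', '-1.8/0.1/-0.6', '-1.5/0.2/-0.6', '-1.2/0.2/-0.6', '-1.0/0.2/-0.6', '-0.7/0.3/-0.7', '-0.5/0.3/-0.7', '-0.3/0.3/-0.8']
(0.602, 0.1305) -1 0 ['0.7/0.5/-1.2', '0.6/0.4/-1.0', '0.3/0.3/-0.9', '0.1/0.3/-0.9', '-0.2/0.3/-0.8', '-0.4/0.2/-0.8', '-0.6/0.2/-0.8', '-0.9/0.2/-0.7']
(0.602, 0.1305) -1 180 ['-2.0/0.1/-0.5', '-2.3/0.1/-0.5', '-2.6/0.1/-0.5', '-2.7/-0.1/-0.2', '-2.6/-0.6/0.3', '-2.5/-0.8/0.7', '-2.5/-1.0/1.1', '2.0/0.4/-1.2']
(0.5953, 0.0317) 1 0 ['0.8/0.7/-1.2', '1.1/0.7/-1.2', '1.4/0.7/-1.2', '1.6/0.7/-1.2', '1.9/0.7/-1.2', '-2.6/-0.8/1.1', '-2.6/-0.6/0.7', '-2.6/-0.3/0.3']
(0.5953, 0.0317) 1 180 ['-1.9/0.2/-0.5', '-1.6/0.3/-0.5', '-1.4/0.3/-0.5', '-1.1/0.3/-0.5', '-0.9/0.4/-0.6', '-0.6/0.4/-0.7', '-0.4/0.4/-0.7', '-0.2/0.5/-0.7']
(0.5953, 0.0317) -1 0 ['0.8/0.7/-1.2', '0.7/0.5/-0.9', '0.4/0.5/-0.9', '0.2/0.5/-0.9', '-0.1/0.4/-0.8', '-0.3/0.4/-0.8', '-0.5/0.3/-0.7', '-0.8/0.3/-0.7']
(0.5953,
[... 656 characters left out ...]
4/-0.4', '-2.2/0.3/-0.4', '-2.5/0.3/-0.4', '-2.6/0.2/-0.2', '-2.6/-0.3/0.3', '-2.5/-0.5/0.7', '-2.5/-0.7/1.1', '2.0/0.8/-1.2']
-180 [ 0.72  0.62 -1.17  2.18  0.79  0.86  0.63]
-150 [ 0.73  0.63 -1.18  2.18  0.79  0.86  1.14]
-120 [ 0.73  0.63 -1.18  2.18  0.79  0.86  1.67]
-90 [-1.03  0.57  1.12  2.27 -0.77  0.76 -2.52]
-60 [-0.47  0.34  0.33  2.24 -0.2   0.59 -2.61]
-30 [ 0.2   0.36 -0.46  2.21  0.27  0.63 -2.55]
0 [ 0.24  0.37 -0.51  2.2   0.3   0.63 -2.05]
30 [ 0.28  0.38 -0.55  2.2   0.33  0.64 -1.56]
60 [ 0.33  0.39 -0.62  2.2   0.37  0.65 -1.08]
90 [ 0.39  0.41 -0.69  2.2   0.42  0.67 -0.6 ]
120 [ 0.45  0.43 -0.77  2.19  0.48  0.69 -0.13]
150 [ 0.52  0.46 -0.86  2.19  0.54  0.71  0.33]
```

```bash
cat > probe.py <<'E'
from plant import robot
import numpy as np,sys
np.set_printoptions(suppress=True,precision=2)
U=[(.602,.1305),(.5953,.0317),(.5883,-.0675)];A=[-169.6,-173.5,171.7]
Z=.079
def pose(i,k,z=Z):
    p=np.radians(A[i]+k); x=np.array(U[i])+.036*np.array([np.cos(p),np.sin(p)])
    return [*x,z],[np.pi,0,(p+2*np.pi)%(2*np.pi)-np.pi]
def seg(i,k,vel,c=None):
    x,o=pose(i,k); h=robot.move_straight(x,vel=vel,attitude=o,contact_N=c); s=robot.sense()
    t=np.radians(A[i]+k+90); d=np.array(s["tcp_pos"])[:2]-U[i]
    print(k,h,"tang F %.2f"%(s["wrist_force"][:2]@[np.cos(t),np.sin(t)]),s["wrist_force"],"lead %.1f"%((np.degrees(np.arctan2(d[1],d[0]))-A[i])%360),"t %.2f"%s["t"]); return h
def run(i):
    robot.grip(.27,20)
    x,o=pose(i,0,.125); robot.goto(x,o)
    if robot.move_straight(pose(i,0)[0],vel=.08,contact_N=5): print("hit on descent",robot.sense()["tcp_pos"]); return
    hits=[seg(i,k,.04,2.5) for k in(8,20,24,28,32)]
    for k in(40,52,64,76,88,100,112): seg(i,k,.06)
    seg(i,106,.06); x,o=pose(i,106,.125); robot.move_straight(x,vel=.12)
    print(i,hits)
if __name__=="__main__":
    for a in sys.argv[1:]: run(int(a))
E
python3 probe.py 1
```

```text
8 False tang F 0.10 [ 0.09 -0.08  0.14] lead 8.3 t 5.00
20 False tang F -0.39 [0.54 0.71 0.03] lead 19.9 t 5.36
24 False tang F -0.64 [-0.72  0.32  0.18] lead 23.6 t 5.61
28 False tang F -0.52 [ 0.    0.63 -0.88] lead 27.9 t 5.86
32 False tang F 0.49 [ 0.25 -0.42 -0.59] lead 31.9 t 6.11
40 False tang F 0.76 [ 0.91 -0.15  1.09] lead 39.9 t 6.40
52 False tang F -0.48 [-0.25  0.51 -0.33] lead 51.6 t 6.76
64 False tang F -0.20 [-0.33 -0.34  0.09] lead 63.5 t 7.12
76 False tang F -0.07 [-0.03  0.31 -0.52] lead 75.4 t 7.47
88 False tang F 0.65 [ 0.75 -1.17  0.62] lead 87.4 t 7.83
100 False tang F 0.20 [ 0.29 -0.26  0.39] lead 99.5 t 8.19
112 False tang F 0.62 [0.51 0.37 0.34] lead 111.5 t 8.55
106 False tang F 0.28 [ 0.26  0.1  -0.23] lead 105.5 t 8.81
1 [False, False, False, False, False]
```

```bash
python3 probe.py 0 2; python3 - <<'E'
from plant import robot
import numpy as np,cv2
robot.goto([.50,.035,.30],[np.pi,0,0.6])
f=robot.grab_frame("wrist");np.savez("w0.npz",**f);cv2.imwrite("pics/w1.png",f["image"][:,:,::-1]);print(robot.sense()["t"])
E
python3 b.py
```

```text
8 False tang F -0.31 [0.05 0.34 0.29] lead 8.4 t 12.12
20 False tang F 0.56 [ 0.87 -0.13  0.23] lead 19.9 t 12.48
24 False tang F 0.34 [ 0.51 -0.06  0.28] lead 23.7 t 12.73
28 False tang F -0.29 [ 0.24  0.56 -0.28] lead 27.8 t 12.98
32 False tang F 0.58 [ 1.06  0.18 -0.52] lead 32.0 t 13.23
40 False tang F 0.46 [ 0.95  0.43 -0.38] lead 40.0 t 13.53
52 False tang F -0.43 [-0.48  0.   -1.1 ] lead 51.6 t 13.88
64 False tang F -0.12 [-0.22 -0.36 -0.59] lead 63.4 t 14.24
76 False tang F 0.57 [ 0.54 -0.42 -0.76] lead 75.4 t 14.60
88 False tang F 0.10 [ 0.11 -0.08  0.03] lead 87.4 t 14.96
100 False tang F 0.95 [ 1.14 -0.32  0.55] lead 99.4 t 15.32
112 False tang F -0.34 [-0.33 -0.11  0.3 ] lead 111.5 t 15.68
106 False tang F -0.12 [-0.2   0.14 -0.1 ] lead 105.5 t 15.93
0 [False, False, False, False, False]
8 False tang F 0.15 [ 1.   -0.15  0.15] lead 8.4 t 19.15
20 True tang F -0.74 [-0.13  0.72  0.84] lead 18.1 t 19.43
24 False tang F 0.10 [ 0.27 -0.03  0.28] lead 24.3 t 19.68
28 False tang F 0.07 [-0.53 -0.26  0.25] lead 28.6 t 19.93
32 False tang F -1.01 [-0.02  1.09  0.49] lead 32.1 t 2
[... 899 characters left out ...]
hub [378. 135.] 480 [0.5944 0.0323 0.091 ] ((594.5061645507812, 32.011661529541016), 11.723003387451172)
hub [451. 199.] 428 [ 0.5873 -0.0668  0.0906] ((588.244384765625, -67.79769134521484), 12.127440452575684)
peg [570.  82.] 931 [ 0.7413 -0.0903  0.0878] 0.1558492122062949 -8.696664095057596 0.07502711981301412 0.09999108629331221
peg [333.  79.] 28 [0.6118 0.0964 0.0862] 0.03610434688052679 -73.19855759054943 0.0762709245703916 0.09296198735164884
peg [408. 145.] 32 [0.6047 0.0011 0.0851] 0.03279512073197226 -71.66040221722106 0.07515128084174381 0.09265729576843773
peg [477. 215.] 80 [ 0.5902 -0.1015  0.0867] 0.03484868432287833 -85.27747867339745 0.07555039853218987 0.09362448587875151
```

View pics/w1.png

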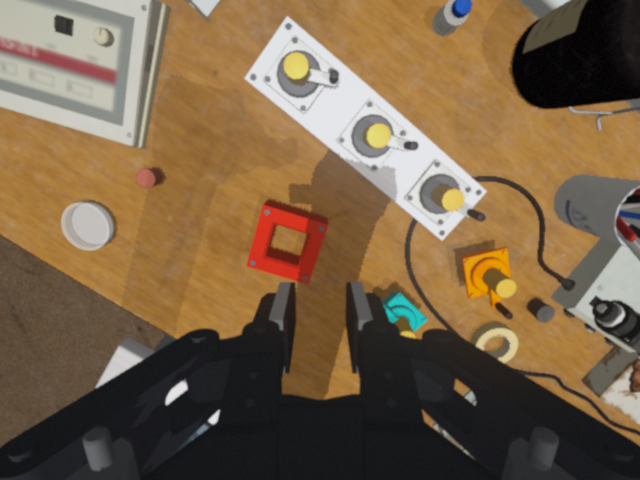

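The view shows all three cranks swung round by about 100°, with peg tops at (333,79), (408,145) and (477,215). Only the right-hand unit gave a drag reading, and only once, so I'll confirm it with fresh engagements. I'll run the same test on the middle unit for comparison.

```bash
cat > p2.py <<'E'
import probe,sys
from probe import *
probe.A[:]=[-73.2,-71.7,-85.3]
def again(i):
    robot.grip(.27,20)
    x,o=pose(i,0,.115); robot.goto(x,o)
    if robot.move_straight(pose(i,0)[0],vel=.08,contact_N=5): print("hit on descent"); return
    k=0
    for n in range(3):
        h=seg(i,k+24,.05,2.5)
        s=robot.sense(); d=np.array(s["tcp_pos"])[:2]-U[i]
        k=(np.degrees(np.arctan2(d[1],d[0]))-A[i])%360-9
        seg(i,k,.08)
    robot.move_straight(pose(i,k,.115)[0],vel=.15); print(i,"k",k)
if __name__=="__main__":
    for a in sys.argv[1:]: again(int(a))
E
python3 p2.py 2 1
```

```text
24 True tang F -0.07 [-0.48  0.74 -0.6 ] lead 13.0 t 26.53
4.006357857903794 False tang F 0.38 [ 0.33  0.36 -0.44] lead 3.7 t 26.86
28.006357857903794 True tang F -0.39 [-0.39 -0.12 -0.11] lead 17.7 t 27.19
8.736699096804045 False tang F -0.34 [-0.21 -0.6   0.58] lead 8.3 t 27.52
32.736699096804045 True tang F 0.56 [ 0.3   0.54 -0.51] lead 22.5 t 27.85
13.49513591218664 False tang F -0.56 [-0.65  0.19  0.94] lead 13.0 t 28.18
2 k 13.49513591218664
24 False tang F -0.22 [-0.26 -0.03 -0.26] lead 24.2 t 30.43
15.168449373571832 False tang F -0.22 [ 0.1  -0.55 -0.1 ] lead 15.0 t 30.73
39.16844937357183 False tang F -0.32 [ 0.31 -0.58  0.16] lead 39.2 t 31.30
30.203203586596203 False tang F 0.39 [ 0.38  0.18 -0.09] lead 29.8 t 31.61
54.2032035865962 False tang F -0.04 [-0.3   0.05 -0.52] lead 54.3 t 32.17
45.26384483739355 False tang F 0.42 [-0.22  0.58 -0.43] lead 44.7 t 32.48
1 k 45.26384483739355
```

The right-hand unit drags in every engagement and the middle one never does, so the right-hand unit is the one to move. I'll grip its hub now.

```bash
cat > pick.py <<'E'
from plant import robot
import numpy as np
np.set_printoptions(suppress=True,precision=4)
yaw=np.radians(106);P=np.array([.5882,-.0675])
def st(m):
    s=robot.sense();print(m,"t %.1f"%s["t"],s["tcp_pos"],"op %.3f"%s["opening"],"gf %.1f"%s["gripper_force"],"F",s["wrist_force"],"M",s["torque"]);return s
robot.grip(.55,20)
robot.goto([*P,.14],[np.pi,0,yaw])
print(robot.move_straight([*P,.072],vel=.08,contact_N=6)); st("down")
robot.grip(0.,20); s=st("grip20")
E
python3 pick.py
```

```text
False
down t 34.9 [ 0.5886 -0.0674  0.0725] op 0.550 gf 0.0 F [-0.1018  0.0545  0.4092] M [-0.0139 -0.0239  0.0058]
grip20 t 35.2 [ 0.5878 -0.0677  0.0727] op 0.274 gf 20.6 F [-3.6936  0.0325  5.6329] M [-0.2075  0.7549  0.0297]
```

```bash
cat > lift.py <<'E'
from plant import robot
import numpy as np,cv2
from h import *
np.set_printoptions(suppress=True,precision=4)
def st(m):
    s=robot.sense();print(m,"t %.1f"%s["t"],s["tcp_pos"],"op %.3f"%s["opening"],"gf %.1f"%s["gripper_force"],"F",s["wrist_force"],"M",s["torque"]);return s
if __name__=="__main__":
    robot.grip(0.,40); s=st("grip40"); p=np.array(s["tcp_pos"]); np.save("grasp.npy",np.r_[p,s["tcp_rot"]])
    robot.move_straight(p+[0,0,.006],vel=.02); st("6mm")
    robot.move_straight(p+[0,0,.045],vel=.06); st("45mm")
    robot.move_straight(p+[0,0,.10],vel=.12); st("100mm")
    # placing pose, relative to the grasp
    a=np.radians(20.45); R=np.array([[np.cos(a),-np.sin(a)],[np.sin(a),np.cos(a)]])
    t=np.array([.43607,.04068])+R@(p[:2]-[.5878,-.0678]); y=s["tcp_rot"][2]+a
    print("target",t,np.degrees(y)); np.save("place.npy",[*t,y])
    robot.goto([*t,p[2]+.10],[np.pi,0,y]); st("over")
    robot.move_straight([*t,p[2]+.045],vel=.08); st("above")
    for n in("top","side"):
        f=robot.grab_frame(n);im=f["image"];np.savez(n+"1.npz",**f)
        c=im[250:340,220:340] if n=="top" else im[230:330,300:430]
        cv2.imwrite(f"pics/{n}1.png",cv2.resize(c,None,fx=4,fy=4,interpolation=2)[:,:,::-1])
E
python3 lift.py; python3 - <<'E'
import cv2,numpy as np
a=cv2.imread('pics/top1.png');b=cv2.imread('pics/side1.png')
h=400;o=np.zeros((h,1000,3),np.uint8);o[:360,:480]=a;o[:400,480:1000]=b
cv2.imwrite('pics/both1.png',cv2.resize(o,(800,320)))
E
```

```text
grip40 t 35.4 [ 0.5878 -0.0677  0.0727] op 0.265 gf 38.9 F [-3.3704 -1.1517  6.2175] M [-0.2054  0.8416 -0.0297]
6mm t 35.9 [ 0.5876 -0.0678  0.0784] op 0.263 gf 39.4 F [-0.5009 -0.0073 -5.7691] M [ 0.0205  0.0086 -0.0104]
45mm t 36.7 [ 0.5875 -0.0679  0.1175] op 0.269 gf 39.4 F [ 0.5053 -0.3871 -5.0334] M [-0.0365  0.0058 -0.0144]
100mm t 37.3 [ 0.5873 -0.068   0.1724] op 0.266 gf 39.5 F [-0.7457  0.7784 -6.0228] M [0.0438 0.0147 0.0145]
target [0.436  0.0407] 126.43831952263078
over t 38.1 [0.436  0.0405 0.1726] op 0.268 gf 39.6 F [ 0.5998 -0.7128 -5.4059] M [-0.0651 -0.0127  0.041 ]
above t 38.9 [0.4364 0.0411 0.118 ] op 0.271 gf 39.6 F [ 0.4845  0.2578 -5.0066] M [-0.0251 -0.047   0.01  ]
```

View pics/both1.png

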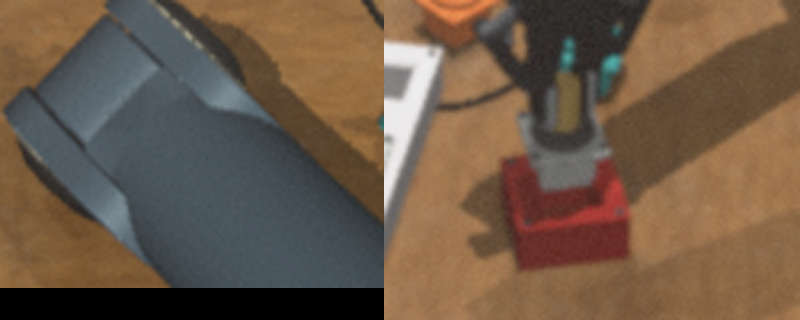

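The side crop shows the cartridge upright and square over the red socket at about (570,185). Next is a guarded descent.

```bash
cat > place.py <<'E'
from lift import *
g=np.load("grasp.npy"); x,y,w=np.load("place.npy"); z0=g[2]
def down(off,z,v): 
    h=robot.move_straight([x+off[0],y+off[1],z],vel=v,contact_N=6); s=st("hit" if h else "ok"); return h
off=np.zeros(2)
h=down(off,z0+.002,.04)
if not h: h=down(off,z0-.0005,.015)
E
python3 place.py
```

```text
hit t 39.6 [0.4359 0.0409 0.0962] op 0.266 gf 40.9 F [-2.1465 -0.4241  8.8059] M [-0.1237  0.3009 -0.0011]
```

Contact came 23 mm above seated, at the mouth of the socket, so I'll back off slightly and look.

```bash
python3 - <<'E'
from lift import *
x,y,w=np.load("place.npy")
robot.move_straight([x,y,.099],vel=.03); st("up3")
f=robot.grab_frame("wrist");np.savez("w2.npz",**f)
g=robot.grab_frame("side");np.savez("s2.npz",**g)
c=cv2.resize(g["image"][245:325,320:400],(400,400),interpolation=2)
d=cv2.resize(f["image"][120:440,160:480],(400,400))
cv2.imwrite("pics/b2.png",np.hstack([d,c])[:,:,::-1])
E
```

```text
up3 t 39.9 [0.4358 0.0406 0.0986] op 0.265 gf 39.6 F [-0.9095 -0.1383 -6.0474] M [ 0.0189 -0.0354  0.0029]
```

View pics/b2.png

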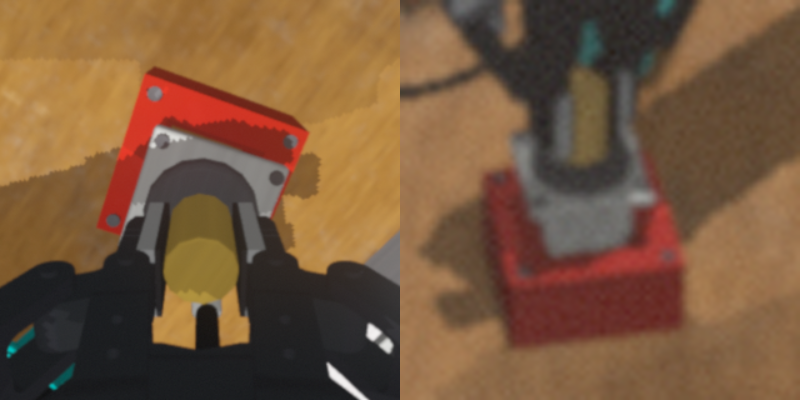

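The wrist half shows the flange's far corners at (160,140) and (278,178). They sit about parallel to the block edges but off-centre. I'll measure this with depth.

```bash
python3 - <<'E'
from h import *
np.set_printoptions(suppress=True,precision=1)
for n in("w2","s2"):
    f=dict(np.load(n+".npz"));W=world(f);im=f["image"];hsv=cv2.cvtColor(im,cv2.COLOR_RGB2HSV);z=W[...,2]
    near=np.hypot(W[...,0]-.436,W[...,1]-.041)<.07
    red=((hsv[...,0]<6)|(hsv[...,0]>174))&(hsv[...,1]>130)&near&(z>.035)&(z<.045)
    fl=(hsv[...,1]<70)&near&(z>.066)&(z<.078)
    a=np.radians(16.45);R=np.array([[np.cos(a),np.sin(a)],[-np.sin(a),np.cos(a)]])
    for nm,m in(("red",red),("flange",fl)):
        p=(W[m][:,:2]-[.436,.0407])@R.T*1000
        print(n,nm,m.sum(),"z",np.median(z[m])*1000,"u",np.percentile(p[:,0],[0.5,2,98,99.5]),"v",np.percentile(p[:,1],[0.5,2,98,99.5]))
        # edge fits: extreme v per u-bin and extreme u per v-bin
        for ax in(0,1):
            for sgn in(1,-1):
                b=np.round(p[:,1-ax]/2); xs=[];es=[]
                for k in np.unique(b):
                    q=p[b==k,ax]
                    if len(q)>4: xs.append(k*2);es.append((q*sgn).max()*sgn)
                xs=np.array(xs);es=np.array(es)
                ok=abs(es-np.median(es))<4
                if ok.sum()>6:
                    c=np.polyfit(xs[ok],es[ok],1);print("   edge","uv"[ax],sgn,"at0 %.1f tilt %.1f deg n%d med %.1f"%(c[1],np.degrees(np.arctan(c[0])),ok.sum(),np.median(es)))
E
```

```text
w2 red 6159 z 40.14695943213967 u [-40.1 -39.7  37.6  38.7] v [-38.8 -34.9  39.9  40.1]
   edge u 1 at0 38.9 tilt -0.3 deg n24 med 38.6
   edge u -1 at0 -40.1 tilt -0.1 deg n41 med -40.1
   edge v 1 at0 40.1 tilt 0.2 deg n40 med 40.0
   edge v -1 at0 21.1 tilt 0.5 deg n32 med 21.2
w2 flange 3533 z 72.09112765079038 u [-27.4 -27.   26.5  27.4] v [-16.6 -10.6  27.4  27.7]
   edge u 1 at0 28.3 tilt -2.8 deg n12 med 26.5
   edge u -1 at0 -27.2 tilt -1.2 deg n22 med -27.3
   edge v 1 at0 27.3 tilt 1.1 deg n29 med 27.4
   edge v -1 at0 16.4 tilt -2.5 deg n10 med 15.6
s2 red 382 z 40.67360685614915 u [-40.2 -39.   39.8  40.2] v [-31.6 -28.   41.9  43.1]
   edge u 1 at0 39.2 tilt 0.2 deg n22 med 39.2
   edge u -1 at0 -38.5 tilt 2.3 deg n19 med -37.1
   edge v 1 at0 40.4 tilt 0.2 deg n34 med 40.4
s2 flange 218 z 72.88461385194783 u [-27.2 -25.9  28.7  29. ] v [-23.8 -22.5  29.1  30.1]
   edge u 1 at0 27.3 tilt -4.0 deg n15 med 26.4
   edge u -1 at0 -25.2 tilt -0.8 deg n11 med -24.5
   edge v 1 at0 27.5 tilt 2.0 deg n23 med 27.5
   edge v -1 at0 11.1 tilt -0.0 deg n7 med 10.3
```

```bash
cat > place2.py <<'E'
from lift import *
f=dict(np.load("w2.npz"));W=world(f);hsv=cv2.cvtColor(f["image"],cv2.COLOR_RGB2HSV);z=W[...,2]
m=(hsv[...,1]<70)&(np.hypot(W[...,0]-.436,W[...,1]-.041)<.05)&(abs(z-.0722)<.004)
m=cv2.erode(m.astype(np.uint8),np.ones((3,3)))>0
p=W[m];c=np.linalg.lstsq(np.c_[p[:,:2]-[.436,.0407],np.ones(len(p))],p[:,2],rcond=None)[0];print("flange slope x,y",c)
r=((hsv[...,0]<6)&(hsv[...,1]>130)&(abs(z-.04)<.004)); p=W[r];c2=np.linalg.lstsq(np.c_[p[:,:2]-[.436,.0407],np.ones(len(p))],p[:,2],rcond=None)[0];print("block slope",c2)
x,y,w=np.load("place.npy"); z0=np.load("grasp.npy")[2]
a=np.radians(16.45); d=np.array([[np.cos(a),-np.sin(a)],[np.sin(a),np.cos(a)]])@[-.0008,.0007]
t=np.array([x,y])+d; w-=np.radians(1.2)
robot.move_straight([*t,.100],vel=.03,attitude=[np.pi,0,w])
for n in range(6):
    if not robot.move_straight([*t,z0+.002],vel=.03,contact_N=6): st("in"); break
    s=st("hit %d"%n)
    if s["tcp_pos"][2]<z0+.003: break
    F=s["wrist_force"][:2]; k=np.linalg.norm(F)
    if k>.8: t=t+F/k*.0008
    robot.move_straight([*t,s["tcp_pos"][2]+.002],vel=.03)
np.save("place.npy",[*t,w])
E
python3 place2.py
```

```text
flange slope x,y [-0.0071  0.0086  0.072 ]
block slope [-0.0001 -0.0018  0.0401]
in t 41.3 [0.4352 0.0413 0.0749] op 0.268 gf 39.6 F [ 0.5448 -0.7122 -5.7207] M [ 0.0012  0.0064 -0.0087]
```

It went in freely, with only the cartridge's weight on the wrist. Now I'll seat the last 2 mm, release and check.

```bash
python3 - <<'E'
from lift import *
x,y,w=np.load("place.npy"); z0=np.load("grasp.npy")[2]
print(robot.move_straight([x,y,z0-.0008],vel=.012,contact_N=4)); s=st("seat")
robot.grip(.5,20); s=st("open")
p=np.array(s["tcp_pos"]); robot.move_straight([x,y,.16],vel=.12)
robot.goto([.50,.035,.30],[np.pi,0,0.6])
f=robot.grab_frame("wrist");np.savez("w0.npz",**f);cv2.imwrite("pics/w3.png",f["image"][:,:,::-1])
W=world(f);hsv=cv2.cvtColor(f["image"],cv2.COLOR_RGB2HSV);z=W[...,2]
m=(np.hypot(W[...,0]-.436,W[...,1]-.041)<.042)&(abs(z-.046)<.01)&(hsv[...,1]<70)
m=cv2.erode(m.astype(np.uint8),np.ones((3,3)))>0
print("flange top z",np.median(z[m]),m.sum(),rect(W,m)); st("end")
E
python3 b.py
```

```text
True
seat t 41.5 [0.4353 0.0412 0.0727] op 0.265 gf 40.7 F [-0.2449 -0.3358  6.4961] M [-0.0888  0.1395  0.0197]
open t 41.9 [0.4339 0.0406 0.0715] op 0.501 gf 0.0 F [ 0.7957 -0.8794 -0.618 ] M [-0.0337 -0.0269  0.0042]
flange top z 0.04727782908207861 1047 ((436.8841552734375, 41.178470611572266), (53.50838851928711, 52.88969421386719), 16.95103645324707)
end t 43.9 [0.4993 0.0349 0.2989] op 0.501 gf 0.0 F [ 0.0291 -0.0713 -0.6921] M [-0.0057 -0.0116 -0.0452]
red 1700 ((435.9619445800781, 40.825782775878906), (80.07638549804688, 78.85931396484375), 16.621971130371094) 0.04018251093510569
rack 13484 ((594.9046630859375, 31.432693481445312), (291.0213623046875, 76.93404388427734), 86.13327026367188) 0.04040304704843892
hub [298.  66.] 574 [0.6012 0.1309 0.091 ] ((601.3497924804688, 131.13145446777344), 11.884596824645996)
hub [379. 136.] 480 [0.5942 0.0321 0.091 ] ((594.3924560546875, 31.944873809814453), 11.797658920288086)
hub [283. 257.] 392 [0.438  0.0412 0.0908] ((436.9790344238281, 40.984832763671875), 11.813825607299805)
peg [571.  82.] 915 [ 0.7413 -0.0905  0.0879] 0.19147734616174214 -39.79937767370136 0.07503206238056477 0.09998970536669209
peg [335.  80.] 32 [0.6119 0.0965 0.0862] 0.03605267575081071 -72.66010597449923 0.07501834842821041 0.09204029161937843
peg [411. 117.] 67 [0.6258 0.0175 0.0883] 0.03479459931042732 -24.8324928295784 0.07513497302870167 0.09405045430149915
peg [317. 254.] 81 [0.4607 0.0137 0.0885] 0.035640903035856396 -50.55059056443465 0.0754184949497569 0.0933278990253588
```

View pics/w3.png

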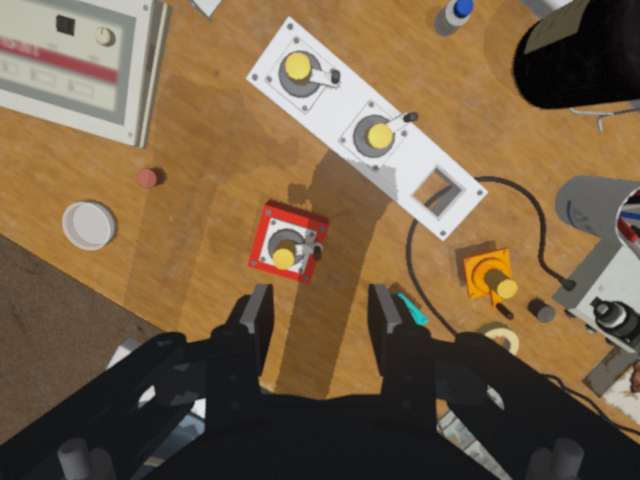

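The cartridge is seated in the red holder: hub at (283,257), hub top at z = 0.091 like the ones in the rack, centred within about 1 mm. Both good units are still in the rack and the gripper is clear.

```bash
python3 -c "
from plant import robot
print(robot.close_job())"
```

```text
the job is handed in; nothing more can be done
None
```

The dragging cartridge was the one at the rack's right end (seen from the robot); it now sits fully home in the red holder, both good ones are still seated in the rack, and the job was handed in at about 44 s; no verdict was shown.

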